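# Trim the lamp's power pack through its sunken knob

## Robot

A 7-joint arm with a two-finger parallel gripper is mounted at the origin on the work surface. World frame = base frame: x ahead of the robot, y to its left, z up, the work surface at z = 0. Lengths are in m, angles in rad, forces in N, time in s.
With the tool pointing down it reaches from about 0.35 to 0.9 m from the base axis. Payload 8.1 kg.
Tool frame: the origin (TCP) lies midway between the tips of the shut fingers; the grasp point (between the pads) lies behind it (r.pinch_z is the z of the grasp point in the tool frame, in m); z points along the fingers, y is the line along which they close (so a half turn about z gives the same grasp; the last joint's range is limited). The gripper opens to 92 mm and grips with 3 to 60 N. Pads are 19 mm wide; open, the fingers measure 130 mm over their backs; the gripper's body (75 mm by 190 mm) begins 47 mm behind the grasp point.
Start: joints at [-1.414, 0.434, 0.025, 1.573, -0.012, 1.134, -0.075], TCP at [0.161, 0.604, 0.227] pointing down, gripper open.
Joint ranges: [-2.62, 2.62], [-0.44, 2.09], [-1.27, 1.32], [0.08, 2.57], [-1.32, 4.46], [0.12, 2], [-2.74, 2.74]. Speed limits (rad/s): [2.22, 2.22, 3.01, 3.01, 3.14, 3.14, 3.14].

## Interface

Orientations are given as a 3x3 rotation matrix whose columns are the frame's x, y, z axes.
In Python, from rig import r gives the robot as it stands.
- The arm moves only by the shell command python3 -m creep 'ROWS'. ROWS is JSON, a list of rows, each a list of 7 numbers: the shift along the tool's x, y, z in m, then the turn, a rotation vector about the tool's x, y, z in degrees, then the closure, from -1 (fully open) to 1 (shut). In form: [[tx, ty, tz, wx, wy, wz, fingers], ...]. A call has 1 to 10 rows; each row is the pose to reach, as a shift and turn from the pose commanded when the call began, along the tool's axes at that moment; what a row does not reach only later rows make up. A row lasts 1/8 s, in which the tool goes at most 62.5 mm and 10.7 degrees, less where a joint would pass 70% of its speed; a pose out of reach is approached as far as the arm can. A call with a gripper value outside its range is refused whole. The fingers move at their own pace and stop on an object; the grip force is fixed at half the most. Time passes only in rows, so rows that repeat a pose let the fingers close. It gives the time, the measured TCP pose, the force, the opening and the grip force at its end, in the units of the state.
- r.sense(): the state, without advancing time (a new reading comes with each control period).
- r.capture(name): name is "scene" or "side" or "wrist"; returns (picture, depth): 480x640x3 uint8, red, green, blue; 480x640 float32, m along the optical axis (not along the pixel's ray), 0 where there is no reading.
- r.calibration(name): a dict with "K" (3x3 intrinsics, pixels), "rvec" (rotation vector, rad) and "tvec" (3), from world to camera coordinates, as OpenCV has them; the wrist camera has in their place "hand_eye" (4x4, takes a point from camera to tool coordinates, whose origin is the TCP and whose axes are the flange's). Camera axes: x right, y down, z forward; pixel columns grow to the right and rows downward; lengths in m; the calibration is good to about 2 mm. A picture is of the moment at which its call begins: read the wrist's pose just before it. calibration takes no time and is no camera call.
- r.hand_in(): hands the job in; it is judged then, once.
Trained networks look in the newest picture that a camera, given by its name, has taken for a name from the list of things; names that differ only in an ending like _2 or _b are one class to them, and where a whole thing is asked for, a point or a joint stands for the part that bears it (a point fixed in the world has none). Each returns a list of dicts, best first, with "p" (0 to 1); they miss things now and then, are a little off and sometimes report something else, mostly with a low value. They report only what shows in the picture. A call takes as long as a camera call.
- r.recognise(camera, label): "centre" ([x, y, z] in m, in world coordinates, good to about 4 mm: the middle of the surface that is visible of it).
- r.outline_of(camera, label): "pixels" (480x640 bool, what is visible of it).
The state is a dict: "t": time; "joints": joint angles; "dq": joint speeds; "tau": joint torques, N m; "eef_pos": TCP position; "orientation": TCP orientation; "contact_force": force on the tool from outside, world axes, zero at the start; "ft_torque": the same for the moment, N m; "gripper_width": finger opening in m; "finger_force": force on a finger pad.
Only numpy, scipy, OpenCV 4.12 (cv2) and the standard library are available. Lean on these libraries where they do the work, as an engineer would, in place of code of your own. Each camera call takes 0.05 s, during which the arm holds its last target. There are 200 camera calls.

## Task

The work lamp is running too dim: slide the clear shutter of its power pack fully open, push the small sunken knob gently in until it engages, and turn it, still pushed in, until the meter needle stands on the long middle mark. Then let the knob spring back up and slide the shutter fully closed again. Do not push hard on the knob, do not jam the fingers against its well, and leave the painter's things where they are.

Things in the scene. Friction and masses are not known exactly. Their poses are not given: they have to be found in the camera images.
- pack: The lamp's power pack: blue box, black top panel, 200 (x) by 340 (y) by 140 mm high, fixed. Origin: centre of its underside, z up. The well lies towards -y, the meter towards +y; 'pack' axes below are these. Shutter rails, 7 mm high above the panel, run along y at x = +-50 mm from y = -150 to +42 mm; the meter's frame is 10 mm high.
- well: Round grey well let into the panel, 36 mm deep, 74 mm clear inside; floor 104 mm and rim 140 mm above the pack's underside. Upright axis at pack (0, -100 mm). Origin on that axis, 2 mm below the well's floor. Fingers round the knob have only some millimetres left to its wall, so open them just a little; more than 12 N on the well scores it.
- knob: Round knurled aluminium knob, 24 mm in diameter, 16 mm tall, on the well's axis; no pointer, grip it any way round. Origin: centre of its underside, 16 mm above the well's floor when up (top 4 mm below the rim). A spring holds it up (4 N, plus 0.3 N per mm) and lifts it when let go. Up, it spins idle; pushed fully in, it drives the spindle. It can go in at most 12.5 mm.
- knob_top (a point): Centre of the knob's top face. Three pins under the knob drop between the six 2.5 mm high lugs of the spindle's plate: keep about 10 to 14 N of push on the knob while turning. If the pins land on the lugs the knob stops 2.5 mm early and turns idle: turn on, pushing, until it drops in, then push on to the bottom. Taking up the play takes up to 1 rad.
- spindle: Trimmer spindle under the knob, with its brass plate, 25 mm in diameter. Origin: on the well's axis at the level of the well's floor. How high the plate sits is hidden by the knob: the knob bottoms on it, rigidly, after 4 to 11 mm of push, different each time, so go by force. It turns stiffly (0.03 N m), stays where it is left, and is damaged by more than 18 N from the knob.
- needle (a joint): Meter needle on the panel under a clear window, 56 mm long, pivoted towards the robot (pack -x), pointing to pack +x. In rad: 0 on the long middle mark, negative to the left (pack +y, too dim), positive to the right; short marks every 0.2 rad. Turning the knob clockwise seen from above moves it clockwise and raises it, by half the spindle's angle.
- shutter (a joint): Clear sliding shutter over the well, 94 (x) by 92 (y) mm, upper face 6 mm above the panel. In m: 0 fully closed over the well, 0.095 fully open; opens along pack +y, friction about 1.5 N, stays where it is left, hard stops at both ends.
- rib_top (a point): Centre of the top of the shutter's upright grip rib: 10 mm thick (along pack y), 50 mm long (along pack x), 17 mm tall above the shutter, in the shutter's middle. The rib's top is 23 mm above the panel.
- pot: Small ceramic pigment pot on the pack's panel, 36 mm in diameter, 26 mm tall. Bystander.
- weight: Wooden paperweight bar on the pack's panel behind the meter, 22 by 120 by 14 mm. Bystander.
- jar_a: Paint jar, 66 mm in diameter, 62 mm tall. Bystander.
- jar_b: Paint jar, 66 mm in diameter, 62 mm tall. Bystander.
- cup: Water cup, 72 mm in diameter, 100 mm tall. Bystander.
- palette: White divided palette, 85 by 125 by 18 mm. Bystander.
- ink: Ink bottle, 56 mm in diameter, 130 mm tall. Bystander.
- stone: Flat ink stone, 100 by 75 by 24 mm. Bystander.

How it is judged:
On the way, in this order (a step that is already met when the one before it is completed fails the run):
1. the shutter is slid fully open (value of joint shutter above 0.088 m), for 0.2 s.
2. the needle stands on the long mark with the knob let go (value of joint needle between -0.05 and 0.05 rad and contact force between the fingers and knob below 0.1 N), for 0.2 s.
At the end, for the whole second after the job is handed in: The needle is within 0.05 rad of the long middle mark, the shutter is closed to within 5 mm of its stop, and the knob has sprung up clear of the clutch plate (value of joint needle between -0.05 and 0.05 rad and value of joint shutter below 0.005 m and contact force between knob and spindle below 0.1 N); the robot touches nothing.
It fails at once if the knob is pushed onto the spindle with more than 18 N (contact force between knob and spindle above 18 N).
It fails at once if the well is hit or pressed with more than 12 N (contact force between any of the fingers, the arm and well above 12 N).
It fails at once if a bystander is moved by more than 20 mm (distance of any of pot, weight, jar_a, jar_b, cup, palette, ink, stone from where it was at the start of the episode above 0.02 m).
It also fails if it takes over 61 s, if anything falls off the work surface, if the arm or the gripper's body presses on something with over 40 N, if the wrist force passes 120 N, or if a joint passes its speed limit or range.

## Working session

There is one attempt and no reset: what is moved stays moved. The work goes in short steps, Python scripts to look and compute and a shell command to move; the robot and the scene stay as the last step left them, time stands still between calls to the robot, and variables do not carry over. Pictures are saved under pics/ and viewed, at most 10 in all, crops included, and the job is handed in when it is done.

```bash
ls; mkdir -p pics; cat > h.py <<'E'
import numpy as np, cv2
from rig import r
def T(name):
    c=r.calibration(name); K=np.array(c["K"])
    if "hand_eye" in c:
        s=r.sense(); M=np.eye(4); M[:3,:3]=s["orientation"]; M[:3,3]=s["eef_pos"]
        return K, M@np.array(c["hand_eye"])
    M=np.eye(4); M[:3,:3]=cv2.Rodrigues(np.array(c["rvec"],float))[0]; M[:3,3]=np.ravel(c["tvec"])
    return K,np.linalg.inv(M)
def cloud(d,K,M):
    v,u=np.mgrid[:480,:640]; P=np.stack([(u-K[0,2])/K[0,0]*d,(v-K[1,2])/K[1,1]*d,d],-1)
    return P@M[:3,:3].T+M[:3,3]
def save(n,im): cv2.imwrite("pics/"+n+".png",cv2.cvtColor(im,cv2.COLOR_RGB2BGR))
E
python3 - <<'E'
from h import *
s=r.sense(); print({k:np.round(s[k],3).tolist() for k in s}, r.pinch_z)
ims=[]
for c in("scene","side"):
    K,M=T(c); im,d=r.capture(c); ims.append(im); print(c,M.round(3).tolist())
    for n in("pack","well","knob","rib_top","shutter","needle","pot","weight"):
        for q in r.recognise(c,n)[:2]: print(c,n,np.round(q["centre"],3),round(q["p"],2))
    save(c,im)
E
```

```text
pics
{'t': 0.0, 'joints': [-1.414, 0.435, 0.025, 1.574, -0.012, 1.134, -0.075], 'dq': [0.001, 0.001, -0.0, 0.0, 0.002, -0.0, -0.001], 'tau': [0.001, -66.784, 0.986, -31.445, -0.06, 0.043, 0.0], 'eef_pos': [0.16, 0.603, 0.226], 'orientation': [[-0.966, 0.257, -0.0], [0.257, 0.966, -0.002], [-0.0, -0.002, -1.0]], 'contact_force': [-0.44, 0.505, 0.393], 'ft_torque': [-0.019, -0.0, -0.013], 'finger_force': 0.0, 'gripper_width': 0.092} -0.0188
scene [[-0.529, 0.643, -0.554, 1.479], [0.849, 0.401, -0.345, 0.619], [0.001, -0.653, -0.758, 1.439], [0.0, 0.0, 0.0, 1.0]]
scene pack [0.574 0.027 0.141] 0.93
scene knob [0.573 0.026 0.138] 0.71
scene knob [ 0.503 -0.089  0.146] 0.6
scene rib_top [ 0.512 -0.087  0.145] 0.84
scene shutter [ 0.504 -0.088  0.145] 0.68
scene pot [0.486 0.079 0.16 ] 0.52
scene weight [0.64  0.059 0.153] 0.93
side [[0.792, -0.41, 0.453, -0.011], [-0.611, -0.534, 0.584, -0.665], [0.002, -0.739, -0.673, 0.948], [0.0, 0.0, 0.0, 1.0]]
side pack [ 0.5   -0.072  0.141] 0.84
side knob [0.404 0.443 0.047] 0.61
side rib_top [ 0.5   -0.095  0.148] 0.95
side shutter [ 0.501 -0.093  0.146] 0.8
side needle [0.472 0.07  0.162] 0.41
side pot [0.474 0.072 0.165] 0.47
side weight [0.628 0.046 0.155] 0.69
```

View pics/scene.png

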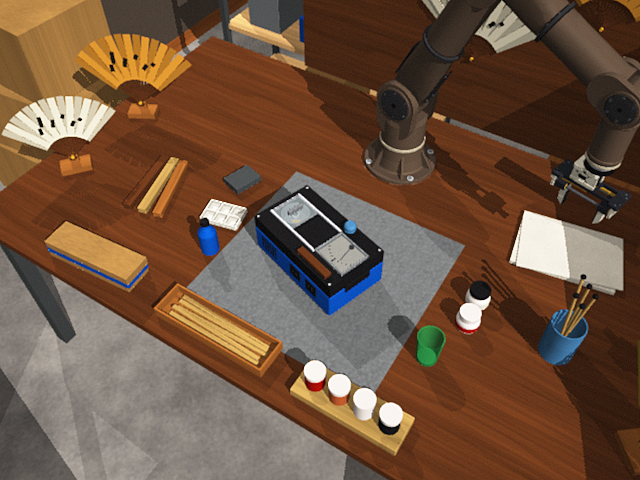

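View pics/side.png

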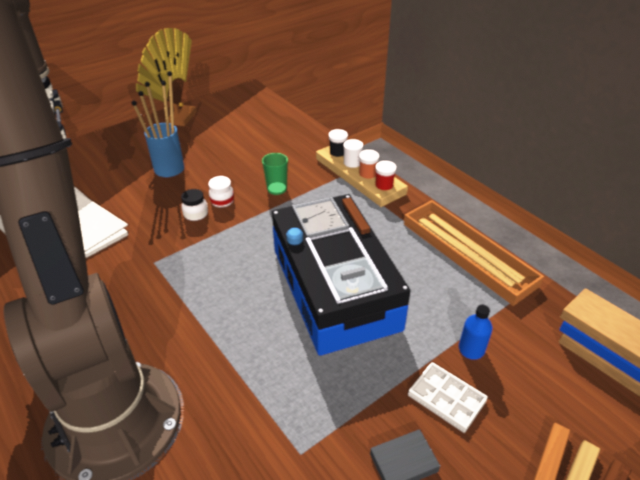

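The pack's well end is at scene (295,212) with the shutter closed. The meter is at (345,250), the pot at (350,227) beside it and the weight at (315,265).

```bash
python3 - <<'E'
from h import *
for c in("scene","side"):
    K,M=T(c); im,d=r.capture(c); P=cloud(d,K,M)
    m=(d>0)&(abs(P[...,2]-.142)<.012)&(abs(P[...,0]-.55)<.25)&(abs(P[...,1])<.3)
    n,l,st,_=cv2.connectedComponentsWithStats(m.astype(np.uint8))
    k=1+st[1:,4].argmax(); q=P[l==k]
    print(c,k,len(q),np.median(q[:,2]),cv2.minAreaRect(q[:,:2].astype(np.float32)*1000))
    for n in("rib_top","pot","weight","shutter"):
        o=r.outline_of(c,n)
        if o:
            q=P[o[0]["pixels"]&(d>0)]; print(n,len(q),q.mean(0).round(3),np.percentile(q[:,2],[5,95]).round(3),cv2.minAreaRect(q[:,:2].astype(np.float32)*1000))
E
```

```text
scene 1 6163 0.14223020763766026 ((535.34716796875, 3.9456024169921875), (345.222412109375, 205.52821350097656), 72.17644500732422)
rib_top 676 [ 0.508 -0.088  0.148] [0.141 0.162] ((503.1959533691406, -89.54884338378906), (93.47425079345703, 91.80522155761719), 73.28504943847656)
pot 115 [0.485 0.078 0.162] [0.15 0.17] ((482.6736755371094, 78.90824890136719), (31.220632553100586, 32.16840362548828), 75.97362518310547)
weight 363 [0.639 0.057 0.152] [0.143 0.159] ((636.1583862304688, 54.34484100341797), (123.90032196044922, 26.666847229003906), 72.91338348388672)
shutter 724 [ 0.507 -0.09   0.148] [0.141 0.162] ((504.2764892578125, -90.64688110351562), (97.73262023925781, 98.67495727539062), 72.98374938964844)
side 1 9719 0.14053560569210888 ((535.1278076171875, 6.319854736328125), (342.26318359375, 199.76205444335938), 72.17211151123047)
rib_top 1567 [ 0.501 -0.092  0.147] [0.143 0.16 ] ((504.1354064941406, -85.51764678955078), (102.5151596069336, 96.59542083740234), 70.95909881591797)
pot 217 [0.472 0.071 0.159] [0.145 0.167] ((474.22979736328125, 73.67274475097656), (30.512279510498047, 30.862808227539062), 23.01265525817871)
weight 414 [0.628 0.051 0.151] [0.142 0.155] ((634.8211059570312, 53.53740692138672), (120.33939361572266, 30.519458770751953), 72.32393646240234)
shutter 1552 [ 0.501 -0.091  0.147] [0.143 0.16 ] ((504.0894775390625, -86.09675598144531), (102.66352081298828, 94.40318298339844), 72.27165222167969)
```

```bash
python3 -m creep '[[-0.25,-0.29,-0.06,0,0,1.3,-1],[-0.25,-0.29,-0.06,0,0,1.3,-1],[-0.25,-0.29,-0.06,0,0,1.3,-1],[-0.25,-0.29,-0.06,0,0,1.3,-1],[-0.51,-0.58,-0.06,0,0,2.7,-1],[-0.51,-0.58,-0.06,0,0,2.7,-1],[-0.51,-0.58,-0.06,0,0,2.7,-1],[-0.51,-0.58,-0.06,0,0,2.7,-1],[-0.51,-0.58,-0.06,0,0,2.7,-1],[-0.51,-0.58,-0.06,0,0,2.7,-1]]'; python3 -c "
from h import *
s=r.sense();print(s['joints'],s['orientation'])"
```

```text
t: 2.65
eef_pos: [0.4374, 0.0452, 0.2812]
orientation: [[-0.953, 0.302, 0.001], [0.302, 0.953, 0.001], [-0.001, 0.001, -1.0]]
contact_force: [1.0, 1.0, -0.1]
gripper_width: 0.092
finger_force: 0.0
[-0.67036957  0.06408846  0.48228523  1.942125   -0.03333614  1.14151987
  1.08911174] [[-9.53366337e-01  3.01813067e-01  1.22514932e-03]
 [ 3.01814174e-01  9.53366397e-01  8.47106431e-04]
 [-9.12348406e-04  1.17737019e-03 -9.99998891e-01]]
```

```bash
python3 -m creep '[[-0.105,-0.108,0,0,0,0,-1],[-0.105,-0.108,0,0,0,0,-1],[-0.105,-0.108,0,0,0,0,-1],[-0.105,-0.108,0,0,0,0,-1]]'; python3 - <<'E'
from h import *
K,M=T("wrist"); im,d=r.capture("wrist"); P=cloud(d,K,M); save("w1",im)
for n in("rib_top","shutter","knob","well"):
  for q in r.recognise("wrist",n)[:2]: print(n,np.round(q["centre"],4),round(q["p"],2))
m=(d>0)&(abs(P[...,2]-.163)<.006)&(np.hypot(P[...,0]-.505,P[...,1]+.09)<.045)
q=P[m]; print(len(q),q.mean(0),cv2.minAreaRect(q[:,:2].astype(np.float32)*1000)); print(M.round(3))
E
```

```text
t: 3.15
eef_pos: [0.5045, -0.0899, 0.2806]
orientation: [[-0.952, 0.306, 0.0], [0.306, 0.952, -0.001], [-0.0, -0.001, -1.0]]
contact_force: [0.1, 0.5, 0.2]
gripper_width: 0.0919
finger_force: 0.0
rib_top [ 0.504  -0.0898  0.1472] 0.66
rib_top [ 0.3892 -0.367   0.021 ] 0.25
shutter [ 0.505  -0.0888  0.1482] 0.67
knob [ 0.5065 -0.0213  0.1411] 0.31
1072 [ 0.5038799  -0.09026849  0.16291768] ((504.628173828125, -90.40992736816406), (9.70094108581543, 49.676429748535156), 71.96929168701172)
[[ 0.307  0.921  0.238  0.44 ]
 [ 0.952 -0.297 -0.078 -0.07 ]
 [-0.001  0.25  -0.968  0.439]
 [ 0.     0.     0.     1.   ]]
```

View pics/w1.png

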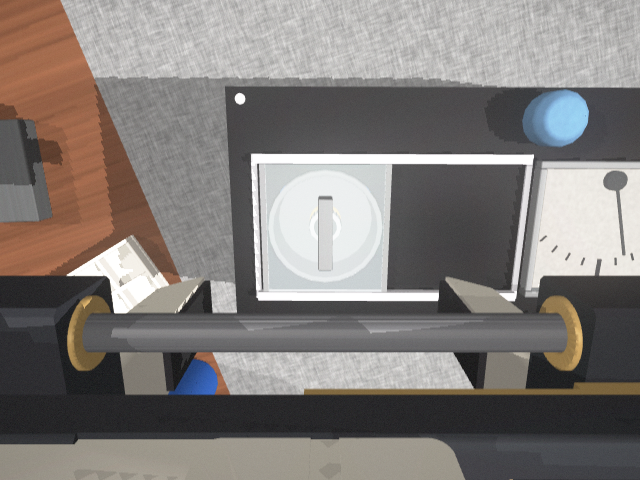

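The rib is at (325,232). The needle runs from (615,180) to (622,250), and the long mark is at (598,268), so the needle is on the dim side.

```bash
python3 -m creep '[[0,-0.0005,0.05,0,0,0,0.1],[0,-0.0005,0.09,0,0,0,0.1],[0,-0.0005,0.115,0,0,0,0.1],[0,-0.0005,0.13,0,0,0,0.1],[0,-0.0005,0.13,0,0,0,0.6],[0,-0.0005,0.13,0,0,0,1],[0,-0.0005,0.13,0,0,0,1],[0,-0.0005,0.13,0,0,0,1]]'
```

```text
t: 4.4
eef_pos: [0.5044, -0.0881, 0.1512]
orientation: [[-0.953, 0.302, 0.001], [0.302, 0.953, 0.0], [-0.001, 0.001, -1.0]]
contact_force: [0.1, 0.1, 0.0]
gripper_width: 0.0164
finger_force: 0.0
```

```bash
python3 -m creep '[[0,0,0,0,0,0,1],[0,0,0,0,0,0,1],[0,0.02,0,0,0,0,1],[0,0.045,0,0,0,0,1],[0,0.07,0,0,0,0,1],[0,0.088,0,0,0,0,1],[0,0.096,0,0,0,0,1],[0,0.097,0,0,0,0,1]]'
```

```text
t: 5.4
eef_pos: [0.5332, 0.0011, 0.151]
orientation: [[-0.953, 0.304, -0.0], [0.304, 0.953, -0.004], [-0.001, -0.003, -1.0]]
contact_force: [-1.6, -11.3, 7.3]
gripper_width: 0.0095
finger_force: 30.0
```

```bash
python3 -m creep '[[0,-0.001,0,0,0,0,0.4],[0,-0.001,0,0,0,0,0.1],[0,-0.001,0,0,0,0,0.1],[0,-0.001,-0.05,0,0,0,0.1],[0,-0.03,-0.1,0,0,0,0.1],[0,-0.06,-0.13,0,0,0,0.3],[0,-0.06,-0.13,0,0,0,0.3],[0,-0.06,-0.13,0,0,0,0.38]]'; python3 - <<'E'
from h import *
K,M=T("wrist"); im,d=r.capture("wrist"); P=cloud(d,K,M); save("w2",im)
for n in("rib_top","knob","well","needle"):
  for q in r.recognise("wrist",n)[:2]: print(n,np.round(q["centre"],4),round(q["p"],2))
c=np.array([.505,-.0903]); R=np.hypot(P[...,0]-c[0],P[...,1]-c[1])
m=(d>0)&(abs(P[...,2]-.136)<.004)&(R<.02)
q=P[m]; print("knob",len(q),q.mean(0),cv2.minEnclosingCircle(q[:,:2].astype(np.float32)*1000))
fl=(d>0)&(P[...,2]<.115)&(R<.05); q=P[fl]; print("floor",len(q),np.median(q[:,2]),cv2.minEnclosingCircle(q[:,:2].astype(np.float32)*1000))
m=(d>0)&(abs(P[...,2]-.163)<.005)&(np.hypot(P[...,0]-.533,P[...,1])<.045)
q=P[m]; print("rib",cv2.minAreaRect(q[:,:2].astype(np.float32)*1000))
E
```

```text
t: 6.4
eef_pos: [0.515, -0.0518, 0.2799]
orientation: [[-0.953, 0.301, -0.001], [0.301, 0.953, 0.001], [0.001, 0.001, -1.0]]
contact_force: [0.3, 0.5, -0.6]
gripper_width: 0.0293
finger_force: 0.0
rib_top [0.5273 0.0006 0.1449] 0.72
rib_top [0.5076 0.0055 0.1411] 0.53
knob [ 0.5057 -0.0916  0.1377] 0.81
well [ 0.5084 -0.0941  0.0987] 0.73
well [5.276e-01 5.000e-04 1.460e-01] 0.64
knob 810 [ 0.50451217 -0.09007985  0.13623612] ((505.0099792480469, -90.83091735839844), 12.367112159729004)
floor 5818 0.10415732364014502 ((506.01458740234375, -88.86904907226562), 40.20895004272461)
rib ((534.2401733398438, -0.4056892395019531), (10.343989372253418, 50.08150863647461), 72.16873168945312)
```

View pics/w2.png

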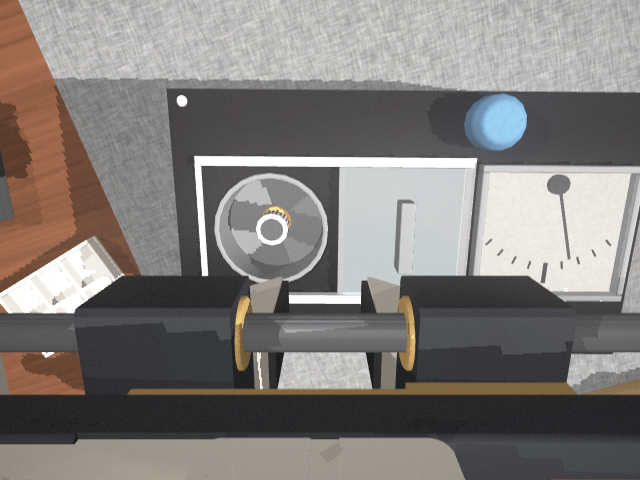

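```bash
cat >> h.py <<'E'
def needle(show=False):
    K,M=T("wrist"); im,d=r.capture("wrist"); o=M[:3,3]
    ctr=np.array([.5352,.0047]); Y=np.array([np.cos(np.radians(72.2)),np.sin(np.radians(72.2))]); X=np.array([Y[1],-Y[0]])
    W=np.linalg.inv(M)
    # panel map at z=.143, 0.25 mm/px; rows = pack x -100..100, cols = pack y 0..170
    x,y=np.meshgrid(np.arange(-.1,.1,.00025),np.arange(.03,.17,.00025),indexing="ij")
    w=np.concatenate([ctr+x[...,None]*X+y[...,None]*Y,np.full(x.shape+(1,),.143)],-1)@W.T
    mp=(w[...,:2]/w[...,2:3])@np.diag([K[0,0],K[1,1]])+K[:2,2]
    return im,cv2.remap(im,mp[...,0].astype(np.float32),mp[...,1].astype(np.float32),cv2.INTER_LINEAR)
E
python3 - <<'E'
from h import *
print(r.sense()["joints"].round(3)); im,p=needle(); save("n1",p[:,:]); print(p.shape)
E
```

```text
[-0.506  0.231  0.628  1.788 -0.146  1.171  1.431]Traceback (most recent call last):
  File "<stdin>", line 2, in <module>
  File "h.py", line 20, in needle
    w=np.concatenate([ctr+x[...,None]*X+y[...,None]*Y,np.full(x.shape+(1,),.143)],-1)@W.T
      ~~~~~~~~~~~~~~~~~~~~~~~~~~~~~~~~~~~~~~~~~~~~~~~~~~~~~~~~~~~~~~~~~~~~~~~~~~~~~~~^~~~
ValueError: matmul: Input operand 1 has a mismatch in its core dimension 0, with gufunc signature (n?,k),(k,m?)->(n?,m?) (size 4 is different from 3)
```

```bash
sed -i 's/@W.T$/@W[:3,:3].T+W[:3,3]/; s/mp=(w/mp=(w/' h.py; python3 - <<'E'
from h import *
im,p=needle(); save("n1",p); print(p.shape)
E
```

```text
(800, 560, 3)
```

View pics/n1.png

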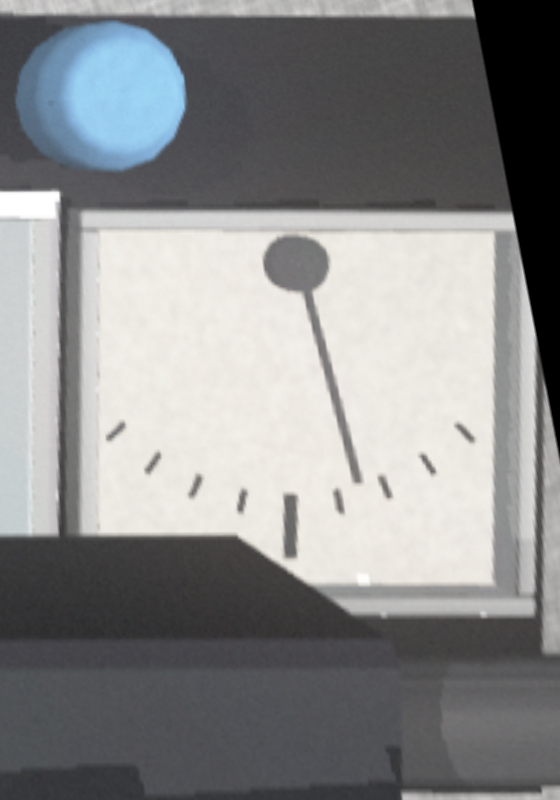

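The rectified view shows the needle from (308,290) to (358,482) and the long mark at (291,525). The needle reads about -0.26 rad, so the spindle needs about 30° clockwise.

```bash
python3 -m creep '[[-0.002,-0.0394,0,0,0,0,0.41],[-0.002,-0.0394,0.05,0,0,0,0.41],[-0.002,-0.0394,0.09,0,0,0,0.41],[-0.002,-0.0394,0.125,0,0,0,0.41],[-0.002,-0.0394,0.135,0,0,0,0.41],[-0.002,-0.0394,0.135,0,0,0,0.41]]'; python3 - <<'E'
from h import *
K,M=T("wrist"); im,d=r.capture("wrist"); P=cloud(d,K,M); save("w3",im)
R=np.hypot(P[...,0]-.505,P[...,1]+.0903)
m=(d>0)&(abs(P[...,2]-.136)<.003)&(R<.018)
q=P[m]; print("knob",len(q),q.mean(0),cv2.minEnclosingCircle(q[:,:2].astype(np.float32)*1000))
print(r.sense()["orientation"])
E
```

```text
t: 7.5
eef_pos: [0.5053, -0.0911, 0.1457]
orientation: [[-0.953, 0.302, -0.001], [0.302, 0.953, -0.0], [0.001, -0.0, -1.0]]
contact_force: [0.2, -0.0, 0.5]
gripper_width: 0.0271
finger_force: 0.0
knob 2158 [ 0.50344351 -0.09024475  0.13628756] ((504.8092956542969, -90.7330093383789), 12.326485633850098)
[[-9.53219567e-01  3.02277359e-01  9.25211823e-04]
 [ 3.02277351e-01  9.53220006e-01 -1.51020742e-04]
 [-9.27580571e-04  1.35714653e-04 -9.99999561e-01]]
```

View pics/w3.png

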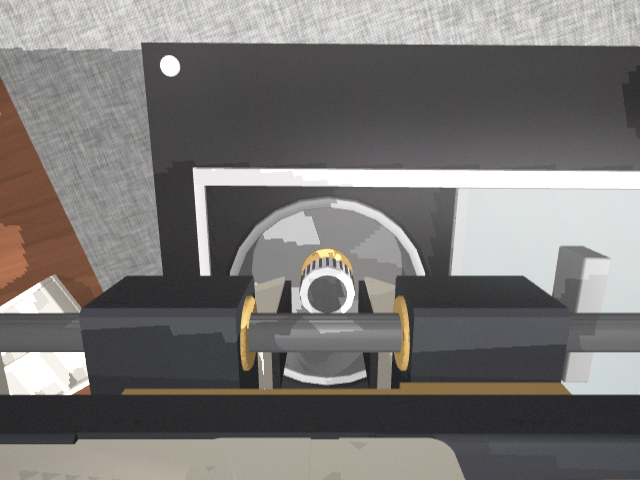

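The knob at (327,288) sits midway between the fingertips, which are at about x 290 and 360. I'll descend slowly.

```bash
python3 -m creep '[[0,0.0005,0.005,0,0,0,0.39],[0,0.0005,0.0085,0,0,0,0.39],[0,0.0005,0.011,0,0,0,0.39],[0,0.0005,0.013,0,0,0,0.39]]'
```

```text
t: 8.05
eef_pos: [0.5054, -0.0905, 0.1326]
orientation: [[-0.953, 0.302, 0.0], [0.302, 0.953, 0.0], [-0.0, 0.0, -1.0]]
contact_force: [-0.5, 0.0, 0.1]
gripper_width: 0.0281
finger_force: 0.0
```

```bash
python3 -m creep '[[0,0,0.004,0,0,0,0.39],[0,0,0.008,0,0,0,0.39],[0,0,0.011,0,0,0,0.39],[0,0,0.011,0,0,0,0.6],[0,0,0.011,0,0,0,1],[0,0,0.011,0,0,0,1],[0,0,0.011,0,0,0,1]]'
```

```text
t: 8.93
eef_pos: [0.5052, -0.09, 0.1213]
orientation: [[-0.953, 0.302, -0.0], [0.302, 0.953, 0.0], [0.001, 0.0, -1.0]]
contact_force: [3.1, 2.1, -10.0]
gripper_width: 0.0232
finger_force: 30.0
```

```bash
python3 -m creep '[[0,0,0,0,0,0,1],[0,0,0,0,0,0,1]]'; python3 -m creep '[[0,0,0.001,0,0,0,1],[0,0,0.001,0,0,0,1]]'
```

```text
t: 9.18
eef_pos: [0.5052, -0.0901, 0.1213]
orientation: [[-0.953, 0.302, -0.001], [0.302, 0.953, 0.0], [0.001, 0.0, -1.0]]
contact_force: [2.8, 3.8, -13.4]
gripper_width: 0.0228
finger_force: 30.0
t: 9.43
eef_pos: [0.5053, -0.0901, 0.1212]
orientation: [[-0.953, 0.302, -0.0], [0.302, 0.953, 0.001], [0.0, 0.001, -1.0]]
contact_force: [-1.0, 5.7, -1.2]
gripper_width: 0.0229
finger_force: 30.0
```

```bash
python3 -m creep '[[0,0,0.001,0,0,0,1],[0,0,0.002,0,0,0,1],[0,0,0.003,0,0,0,1],[0,0,0.003,0,0,0,1]]'; python3 -m creep '[[0,0,0.0005,0,0,0,1],[0,0,0.001,0,0,0,1],[0,0,0.001,0,0,0,1]]'
```

```text
t: 9.93
eef_pos: [0.5053, -0.0901, 0.1184]
orientation: [[-0.953, 0.302, 0.0], [0.302, 0.953, 0.001], [0.0, 0.001, -1.0]]
contact_force: [-2.4, 6.7, 4.2]
gripper_width: 0.023
finger_force: 30.0
t: 10.3
eef_pos: [0.5053, -0.0901, 0.1174]
orientation: [[-0.953, 0.302, 0.0], [0.302, 0.953, 0.001], [0.0, 0.001, -1.0]]
contact_force: [-3.0, 6.1, 5.5]
gripper_width: 0.0233
finger_force: 30.0
```

```bash
python3 -m creep '[[0,0,0.0005,0,0,0,1],[0,0,0.001,0,0,0,1],[0,0,0.001,0,0,0,1]]'
```

```text
t: 10.68
eef_pos: [0.5053, -0.0901, 0.1165]
orientation: [[-0.953, 0.302, 0.0], [0.302, 0.953, 0.001], [0.0, 0.001, -1.0]]
contact_force: [-2.3, 5.7, 4.7]
gripper_width: 0.0229
finger_force: 30.0
```

```bash
python3 - <<'E'
from h import *
s=r.sense(); print(s["ft_torque"],s["joints"])
E
```

```text
[ 1.18520019  0.59744966 -0.03440498] [-0.35118175  0.41866936  0.56723541  2.00797567 -0.3115235   0.79935277
  1.66079224]
```

```bash
python3 -m creep '[[0,0,0.0005,0,0,0,1],[0,0,0.001,0,0,0,1],[0,0,0.001,0,0,0,1]]'
```

```text
t: 11.05
eef_pos: [0.5053, -0.0901, 0.1155]
orientation: [[-0.953, 0.302, 0.0], [0.302, 0.953, 0.001], [0.0, 0.001, -1.0]]
contact_force: [-3.0, 6.0, 5.7]
gripper_width: 0.0232
finger_force: 30.0
```

```bash
python3 -m creep '[[0,0,0.0005,0,0,0,1],[0,0,0.001,0,0,0,1],[0,0,0.001,0,0,0,1]]'
```

```text
t: 11.42
eef_pos: [0.5053, -0.0901, 0.1145]
orientation: [[-0.953, 0.302, 0.0], [0.302, 0.953, 0.001], [0.0, 0.001, -1.0]]
contact_force: [-2.8, 5.3, 5.5]
gripper_width: 0.0228
finger_force: 30.0
```

```bash
python3 -m creep '[[0,0,0.0005,0,0,0,1],[0,0,0.001,0,0,0,1],[0,0,0.001,0,0,0,1]]'
```

```text
t: 11.8
eef_pos: [0.5053, -0.0901, 0.1135]
orientation: [[-0.953, 0.302, 0.0], [0.302, 0.953, 0.001], [0.0, 0.001, -1.0]]
contact_force: [-3.8, 6.8, 5.6]
gripper_width: 0.0231
finger_force: 30.0
```

```bash
python3 -m creep '[[0,0,0.0005,0,0,0,1],[0,0,0.001,0,0,0,1],[0,0,0.001,0,0,0,1]]'
```

```text
t: 12.18
eef_pos: [0.5053, -0.0901, 0.1128]
orientation: [[-0.953, 0.302, 0.0], [0.302, 0.953, 0.002], [0.0, 0.002, -1.0]]
contact_force: [-5.0, 6.2, 10.7]
gripper_width: 0.0232
finger_force: 30.0
```

```bash
python3 -m creep '[[0.0003,0.0003,0.0001,0,0,0,1],[0.0004,0.0003,0.0001,0,0,5,1],[0.0004,0.0003,0.0001,0,0,10,1],[0.0004,0.0003,0.0001,0,0,15,1],[0.0004,0.0003,0.0001,0,0,15,1]]'; python3 - <<'E'
from h import *
s=r.sense(); print(s["ft_torque"])
E
```

```text
t: 12.8
eef_pos: [0.5054, -0.09, 0.1128]
orientation: [[-0.842, 0.54, 0.001], [0.54, 0.842, 0.001], [-0.0, 0.001, -1.0]]
contact_force: [-3.6, 5.5, 11.0]
gripper_width: 0.0231
finger_force: 30.0
[ 1.11985965  0.81505986 -0.02779913]
```

```bash
python3 -m creep '[[0,0,0,0,0,5,1],[0,0,0,0,0,10,1],[0,0,0,0,0,15,1],[0,0,0,0,0,15,1]]'; python3 - <<'E'
from h import *
s=r.sense(); print(s["ft_torque"])
E
```

```text
t: 13.3
eef_pos: [0.5054, -0.0898, 0.1128]
orientation: [[-0.674, 0.739, 0.001], [0.739, 0.674, 0.001], [0.0, 0.002, -1.0]]
contact_force: [-3.2, 5.6, 11.3]
gripper_width: 0.023
finger_force: 30.0
[ 1.15052015  0.79008117 -0.02131222]
```

```bash
python3 -m creep '[[0,0,0,0,0,5,1],[0,0,0,0,0,10,1],[0,0,0,0,0,15,1],[0,0,0,0,0,15,1]]'; python3 - <<'E'
from h import *
s=r.sense(); print(s["ft_torque"])
E
```

```text
t: 13.8
eef_pos: [0.5056, -0.0898, 0.1128]
orientation: [[-0.459, 0.888, 0.001], [0.888, 0.459, 0.001], [0.001, 0.002, -1.0]]
contact_force: [-2.5, 4.3, 11.0]
gripper_width: 0.0234
finger_force: 30.0
[1.19699393 0.73363156 0.00889334]
```

```bash
cat >> h.py <<'E'
def rect(im,K,M,z=.143):
    ctr=np.array([.5352,.0047]); Y=np.array([np.cos(np.radians(72.2)),np.sin(np.radians(72.2))]); X=np.array([Y[1],-Y[0]]); W=np.linalg.inv(M)
    x,y=np.meshgrid(np.arange(-.1,.1,.00025),np.arange(.03,.17,.00025),indexing="ij")
    w=np.concatenate([ctr+x[...,None]*X+y[...,None]*Y,np.full(x.shape+(1,),z)],-1)@W[:3,:3].T+W[:3,3]
    mp=(w[...,:2]/w[...,2:3])@np.diag([K[0,0],K[1,1]])+K[:2,2]
    return cv2.remap(im,mp[...,0].astype(np.float32),mp[...,1].astype(np.float32),cv2.INTER_CUBIC)
E
python3 - <<'E'
from h import *
out=[]
for c in("side","scene"):
    K,M=T(c); out.append(rect(cv2.imread(f"pics/{c}.png")[...,::-1].copy(),K,M)); im,_=r.capture(c); out.append(rect(im,K,M))
save("cmp",np.hstack([cv2.resize(o[150:650],(200,180)) for o in out]))
E
```

```text
(no output)
```

View pics/cmp.png

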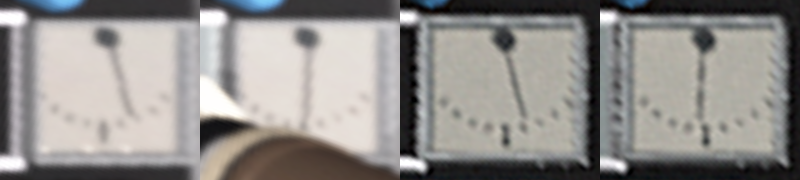

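Panels 1 and 3 show the start. In panels 2 and 4 the needle now stands nearly on the long mark, so the knob is engaged. I'll read its angle precisely.

```bash
cat >> h.py <<'E'
def slope(p,r0=310,r1=460):
    g=cv2.GaussianBlur(255-p.mean(2),(5,5),0)[r0:r1,160:420]; bg=np.median(g); g=np.clip(g-bg-25,0,None)
    col=np.arange(160,420); rows=np.arange(r0,r1); ok=g.max(1)>5
    c=np.array([(g[i]*col)[max(0,g[i].argmax()-12):g[i].argmax()+13].sum()/max(1e-6,g[i][max(0,g[i].argmax()-12):g[i].argmax()+13].sum()) for i in range(len(rows))])
    f=np.polyfit(rows[ok],c[ok],1); res=c-np.polyval(f,rows); ok&=abs(res)<4; f=np.polyfit(rows[ok],c[ok],1)
    return round(-np.arctan(f[0]),3),int(ok.sum())
E
python3 - <<'E'
from h import *
for c in("side","scene"):
    K,M=T(c); a=rect(cv2.imread(f"pics/{c}.png")[...,::-1].copy(),K,M); b=[slope(rect(r.capture(c)[0],K,M)) for _ in range(2)]
    print(c,slope(a),b)
print("wrist start",slope(cv2.imread("pics/n1.png")))
E
```

```text
side (np.float64(-0.269), 150) [(np.float64(0.045), 150), (np.float64(0.044), 150)]
scene (np.float64(-0.261), 150) [(np.float64(0.035), 142), (np.float64(0.037), 140)]
wrist start (np.float64(-0.263), 150)
```

Needle is at about +0.04. I'll back it off a few degrees, in small steps to take up the play.

```bash
python3 -m creep '[[0,0,0,0,0,-6,1],[0,0,0,0,0,-12,1],[0,0,0,0,0,-12,1]]'; cat > n.py <<'E'
from h import *
for c in("side","scene"):
    K,M=T(c); print(c,[slope(rect(r.capture(c)[0],K,M)) for _ in range(2)])
print(r.sense()["ft_torque"])
E
python3 n.py
```

```text
t: 14.48
eef_pos: [0.5055, -0.0898, 0.1129]
orientation: [[-0.636, 0.772, 0.001], [0.772, 0.636, 0.002], [0.001, 0.002, -1.0]]
contact_force: [-2.9, 5.7, 9.1]
gripper_width: 0.0226
finger_force: 30.0
side [(np.float64(0.046), 150), (np.float64(0.045), 150)]
scene [(np.float64(0.034), 139), (np.float64(0.033), 145)]
[1.14081151 0.73133111 0.07375814]
```

```bash
python3 -m creep '[[0,0,0.0002,0,0,-6,1],[0,0,0.0002,0,0,-12,1],[0,0,0.0002,0,0,-12,1]]'; python3 n.py
```

```text
t: 15.05
eef_pos: [0.5054, -0.0899, 0.1128]
orientation: [[-0.783, 0.622, 0.001], [0.622, 0.783, 0.002], [0.0, 0.002, -1.0]]
contact_force: [-3.8, 5.9, 11.1]
gripper_width: 0.0231
finger_force: 30.0
side [(np.float64(-0.01), 150), (np.float64(-0.01), 150)]
scene [(np.float64(-0.021), 150), (np.float64(-0.023), 150)]
[1.12990965 0.85947792 0.0222019 ]
```

```bash
python3 -m creep '[[0,0,0,0,0,-6,1],[0,0,0,0,0,-9,1],[0,0,0,0,0,-9,1]]'; python3 n.py
```

```text
t: 15.62
eef_pos: [0.5054, -0.09, 0.1127]
orientation: [[-0.87, 0.493, 0.001], [0.493, 0.87, 0.001], [-0.0, 0.002, -1.0]]
contact_force: [-4.0, 5.9, 11.5]
gripper_width: 0.023
finger_force: 30.0
side [(np.float64(-0.07), 7), (np.float64(-0.018), 8)]
scene [(np.float64(-0.064), 150), (np.float64(-0.066), 150)]
[ 1.15868199  0.9463935  -0.00199622]
```

The needle is at about -0.06 now. I'll turn clockwise again through the play, checking one step at a time.

```bash
python3 -m creep '[[0,0,0,0,0,8,1],[0,0,0,0,0,16,1],[0,0,0,0,0,16,1]]'; python3 n.py
```

```text
t: 16.2
eef_pos: [0.5054, -0.0898, 0.1127]
orientation: [[-0.698, 0.716, 0.001], [0.716, 0.698, 0.001], [0.0, 0.002, -1.0]]
contact_force: [-4.4, 6.2, 13.0]
gripper_width: 0.0231
finger_force: 30.0
side [(np.float64(-0.057), 150), (np.float64(-0.056), 150)]
scene [(np.float64(-0.064), 150), (np.float64(-0.065), 150)]
[ 1.19737778  0.88038198 -0.02761986]
```

```bash
python3 -m creep '[[0,0,0,0,0,5,1],[0,0,0,0,0,5,1]]'; python3 n.py
```

```text
t: 16.65
eef_pos: [0.5055, -0.0898, 0.1127]
orientation: [[-0.634, 0.773, 0.001], [0.773, 0.634, 0.002], [0.0, 0.002, -1.0]]
contact_force: [-4.5, 5.0, 12.7]
gripper_width: 0.0228
finger_force: 30.0
side [(np.float64(-0.055), 150), (np.float64(-0.056), 150)]
scene [(np.float64(-0.058), 150), (np.float64(-0.061), 150)]
[1.18087418 0.88182614 0.00680499]
```

```bash
python3 -m creep '[[0,0,0,0,0,5,1],[0,0,0,0,0,5,1]]'; python3 n.py
```

```text
t: 17.1
eef_pos: [0.5055, -0.0898, 0.1127]
orientation: [[-0.564, 0.826, 0.001], [0.826, 0.564, 0.002], [0.001, 0.002, -1.0]]
contact_force: [-3.8, 5.9, 12.6]
gripper_width: 0.0228
finger_force: 30.0
side [(np.float64(-0.008), 150), (np.float64(-0.009), 150)]
scene [(np.float64(-0.017), 150), (np.float64(-0.015), 150)]
[ 1.21375397  0.85011637 -0.02374388]
```

```bash
python3 -m creep '[[0,0,0,0,0,1.5,1],[0,0,0,0,0,1.5,1],[0,0,-0.003,0,0,1.5,1],[0,0,-0.007,0,0,1.5,1],[0,0,-0.007,0,0,1.5,0.41],[0,0,-0.007,0,0,1.5,0.41],[0,0,-0.007,0,0,1.5,0.41]]'; python3 n.py
```

```text
t: 18.18
eef_pos: [0.5051, -0.0906, 0.1184]
orientation: [[-0.543, 0.84, 0.0], [0.84, 0.543, -0.0], [-0.001, 0.0, -1.0]]
contact_force: [-0.6, -0.6, 0.5]
gripper_width: 0.0272
finger_force: 0.0
side [(np.float64(0.0), 150), (np.float64(0.0), 150)]
scene [(np.float64(-0.012), 150), (np.float64(-0.013), 150)]
[-0.04055256  0.00247305  0.0314637 ]
```

Needle is near zero and the knob is released. I'll lift straight out, turn back and check from the wrist.

```bash
python3 -m creep '[[0,0,-0.01,0,0,0,0.41],[0,0,-0.03,0,0,0,0.41],[0,0,-0.07,0,0,0,0.41],[0,0,-0.12,0,0,-10,0.3],[0,0,-0.16,0,0,-20,0.2],[0,0,-0.16,0,0,-30,0.1],[0,0,-0.16,0,0,-39.4,0.1],[0,0,-0.16,0,0,-39.4,0.1]]'
```

```text
t: 19.38
eef_pos: [0.505, -0.0904, 0.2789]
orientation: [[-0.952, 0.305, 0.001], [0.305, 0.952, 0.0], [-0.001, 0.0, -1.0]]
contact_force: [0.7, -0.4, -0.1]
gripper_width: 0.0412
finger_force: 0.0
```

```bash
python3 -m creep '[[0,0.05,0,0,0,0,0.1],[0,0.0945,0,0,0,0,0.1],[0,0.0945,0,0,0,0,0.1]]'; python3 - <<'E'
from h import *
im,p=needle(); print(slope(p)); save("n2",p[150:700])
K,M=T("wrist"); im,d=r.capture("wrist"); P=cloud(d,K,M)
m=(d>0)&(abs(P[...,2]-.163)<.005)&(np.hypot(P[...,0]-.534,P[...,1])<.045)
q=P[m]; print("rib",cv2.minAreaRect(q[:,:2].astype(np.float32)*1000))
m=(d>0)&(P[...,2]>.125)&(np.hypot(P[...,0]-.505,P[...,1]+.09)<.012); print("knob z",np.median(P[m][:,2]) if m.any() else None)
E
```

```text
t: 19.75
eef_pos: [0.5344, 0.004, 0.2779]
orientation: [[-0.953, 0.302, -0.001], [0.302, 0.953, 0.0], [0.001, 0.0, -1.0]]
contact_force: [-0.3, -0.1, 0.6]
gripper_width: 0.0415
finger_force: 0.0
(np.float64(-0.005), 150)
rib ((534.3475952148438, -0.06923198699951172), (9.50597858428955, 49.98828887939453), 72.01236724853516)
knob z 0.13622320544464672
```

View pics/n2.png

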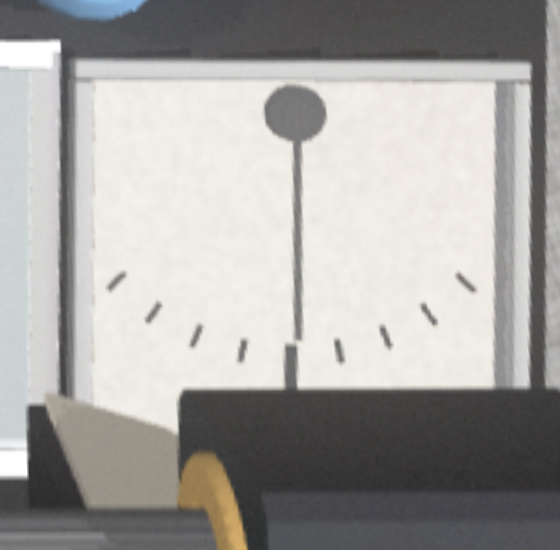

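The needle at (298,240) is parallel to the long mark at (291,365) and reads -0.005 rad. The knob is up, so I'll close the shutter.

```bash
python3 -m creep '[[0,-0.003,0.05,0,0,0,0.1],[0,-0.003,0.09,0,0,0,0.1],[0,-0.003,0.115,0,0,0,0.1],[0,-0.003,0.127,0,0,0,0.1],[0,-0.003,0.127,0,0,0,0.6],[0,-0.003,0.127,0,0,0,1],[0,-0.003,0.127,0,0,0,1],[0,-0.003,0.127,0,0,0,1],[0,-0.003,0.127,0,0,0,1]]'
```

```text
t: 20.98
eef_pos: [0.5336, -0.0026, 0.1521]
orientation: [[-0.953, 0.304, 0.002], [0.304, 0.953, 0.001], [-0.001, 0.001, -1.0]]
contact_force: [-0.4, 0.9, 6.9]
gripper_width: 0.0098
finger_force: 30.0
```

```bash
python3 -m creep '[[0,0,0,0,0,0,1],[0,-0.02,0,0,0,0,1],[0,-0.045,0,0,0,0,1],[0,-0.07,0,0,0,0,1],[0,-0.088,0,0,0,0,1],[0,-0.094,0,0,0,0,1],[0,-0.096,0,0,0,0,1],[0,-0.096,0,0,0,0,1]]'
```

```text
t: 21.98
eef_pos: [0.5052, -0.0902, 0.1521]
orientation: [[-0.954, 0.301, 0.002], [0.301, 0.954, 0.005], [-0.0, 0.006, -1.0]]
contact_force: [1.3, 14.9, 8.1]
gripper_width: 0.0096
finger_force: 30.0
```

```bash
python3 -m creep '[[0,0.0015,0,0,0,0,0.5],[0,0.0015,0,0,0,0,0.1],[0,0.0015,0,0,0,0,0.1],[0,0.0015,-0.04,0,0,0,0.1],[0,0.0015,-0.1,0,0,0,0.1],[0,0.03,-0.13,0,0,0,0.1],[0,0.03,-0.13,0,0,0,0.1],[0,0.03,-0.13,0,0,0,0.1]]'; python3 - <<'E'
from h import *
im,p=needle(); print(slope(p))
K,M=T("wrist"); im,d=r.capture("wrist"); P=cloud(d,K,M)
m=(d>0)&(abs(P[...,2]-.163)<.005)&(np.hypot(P[...,0]-.505,P[...,1]+.09)<.045)
q=P[m]; print("rib",cv2.minAreaRect(q[:,:2].astype(np.float32)*1000))
K,M=T("scene"); im,d=r.capture("scene"); print(slope(rect(im,K,M)))
E
```

```text
t: 22.98
eef_pos: [0.5122, -0.0663, 0.2806]
orientation: [[-0.953, 0.304, -0.001], [0.304, 0.953, -0.0], [0.001, -0.001, -1.0]]
contact_force: [-1.2, 0.5, -1.3]
gripper_width: 0.041
finger_force: 0.0
(np.float64(-0.005), 150)
rib ((504.86962890625, -90.67176055908203), (10.138786315917969, 49.891605377197266), 71.93047332763672)
(np.float64(-0.013), 150)
```

The shutter is back at its original closed position, the needle is on the mark and the arm is clear.

```bash
python3 -c "
from rig import r
print(r.hand_in())"
```

```text
the job is handed in; nothing more can be done
None
```

I've handed the job in. The needle stands on the long middle mark (measured about -0.01 rad), the knob was up when last seen, the shutter is fully closed and the arm is clear; the hand-in did not report a verdict.

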